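# Change the gauge plate held under the keeper bars of a checking fixture

## Robot

A 6-joint arm with a two-finger parallel gripper is mounted at the origin on a cart in front of the work surface, level with it; the furniture and walls round the work are solid. World frame = base frame: x ahead of the robot, y to its left, z up, the work surface at z = 0. Lengths are in m, angles in rad, forces in N, time in s.
With the tool pointing down it reaches from about 0.3 to 0.875 m from the base axis. Payload 6.4 kg.
Tool frame: the origin (TCP) lies at the very end of the fingers, on their centre line; the grasp point (between the pads) lies 19 mm behind it; z points along the fingers, y is the line along which they close (so a half turn about z gives the same grasp; the last joint's range is limited). The gripper opens to 85 mm and grips with 20 to 120 N. Pads are 22 mm wide; open, the fingers measure 114 mm over their backs; the gripper's body (76 mm by 85 mm) begins 54 mm behind the grasp point. The pads swing forward as they close: fully open they stand 13 mm farther back than shut.
Start: joints at [0.924, 0.181, 1.607, -0, 1.354, -0.206], TCP at [0.245, 0.52, 0.231] pointing down, gripper open.
Joint ranges: [-2.99, 2.99], [-0.89, 2.07], [0.3, 2.58], [-1.14, 4.28], [0, 2.63], [-3.12, 3.12]. Speed limits (rad/s): [2.57, 2.57, 3.01, 3.14, 3.14, 3.14].

## Interface

Orientations are given as a unit quaternion [w, x, y, z].
In Python, from bench import ctrl gives the robot as it stands.
- The arm moves only by the tool jog_arm, never from a script. Its argument "series" is a list that holds one entry, the list of rows, each a list of 7 numbers: the shift along the tool's x, y, z in mm, then the turn, a rotation vector about the tool's x, y, z in rad, then the finger opening in mm, from 0 to 85.4. In form: [[[tx, ty, tz, rx, ry, rz, gripper], ...]]. A call has exactly 10 rows; each row shifts and turns the commanded pose from where the row before left it, along the tool's axes as they then stand; what a row does not reach is not made up. A row lasts 1/10 s, in which the tool goes at most 50 mm and 8.59 degrees, less where a joint would pass 70% of its speed; a pose out of reach is approached as far as the arm can. A call with a gripper value outside its range is refused whole. The fingers move at their own pace and stop on an object; the grip force is fixed at half the most. Time passes only in rows, so rows that do not move let the fingers close, or fill a call up. It gives the time, the measured TCP pose, the force, the opening and the grip force at its end, in the units of the state.
- ctrl.get_obs(): the state, without advancing time (a new reading comes with each control period).
- ctrl.camera(name): name is "side" or "top" or "wrist"; returns a dict with "frame" (420x560x3 uint8, blue, green, red), "z_map" (420x560 float32, m along the optical axis (not along the pixel's ray), 0 where there is no reading), "fx", "fy", "cx", "cy" (pixels), "k1" (the pictures are not rectified: a ray, as slopes to the right and down, at radius r is drawn at 1 + k1 r^2 times it, then the intrinsics apply), "xyz" and "rotation" of the camera in the world. Camera axes: x right, y down, z forward; pixel columns grow to the right and rows downward; lengths in m; the calibration is good to about 2 mm. A picture is of the moment at which its call begins.
- ctrl.hand_in(): hands the job in; it is judged then, once.
The state is a dict: "time_s": time; "q": joint angles; "dq": joint speeds; "joint_efforts": joint torques, N m; "eef_pos": TCP position; "eef_rot": TCP orientation; "wrist_force": force on the tool from outside, world axes, zero at the start; "torque": the same for the moment, N m; "opening": opening from 0.0 (shut) to 1.0 (fully open); "grasp_force": force on a finger pad.
Only numpy, scipy, OpenCV 4.12 (cv2) and the standard library are available. Lean on these libraries where they do the work, as an engineer would, in place of code of your own. Each camera call takes 0.05 s, during which the arm holds its last target. There are 200 camera calls.

## Task

The worn gauge plate in the checking fixture is due for calibration. Lift both orange keeper bars off the fixture and park them on the black rubber mat, take the worn plate out and lay it flat in the red tray, fit the fresh plate from the green tray into the nest, then put both keeper bars back, each fully down between its own dowels: the long bar with the blue dots in the blue-marked place, the short bar in the other. Do not drop a plate, and do not disturb the oil bottle.

Things in the scene. Friction and masses are not known exactly. Their poses are not given: they have to be found in the camera images.
- fixture: Checking fixture, fixed: dark steel base 124 (x) x 186 (y) x 12 mm; origin: centre of its underside, below the centre of the nest. The nest between two bright cheeks (y +-53 to +-90 mm, tops 30 mm high) takes a plate, long side along fixture x, underside 16 mm high. The bars lie along fixture y across both cheeks, over the plate. Pointed 8 mm dowels leave plate and bars 4 mm of play each way.
- short_bar: Orange keeper bar, two white dots, 26 (x) x 130 (y) x 13 mm, 80 g, across the fixture at the start. Origin: centre of its underside, length along y. Its place on the fixture: centre at fixture x = -30 mm (the robot's side), y = 0, underside 30 mm high, between dowels 42 mm high standing 21 mm either side of its centre line at y +-60 mm and beyond its ends at y +-73 mm.
- long_bar: Orange keeper bar, two blue dots, 26 (x) x 150 (y) x 13 mm, 80 g, across the fixture at the start. Origin: centre of its underside, length along y. Its place, marked with blue lines: centre at fixture x = +30 mm, y = 0, underside 30 mm high, between dowels 42 mm high 21 mm either side of its centre line at y +-60 mm and beyond its ends at y +-83 mm. Too long for the short bar's place.
- worn_plate: Worn gauge plate, light grey with black details, 50 (x) x 90 (y) x 10 mm, 250 g; at the start in the fixture's nest under both bars. Origin: centre of its underside, long side along y. Grip across the 50 mm at its middle: there the nest is free 25 mm to either side of the plate, down to the base 12 mm high.
- fresh_plate: Fresh gauge plate, dark steel, green stripe across its middle, two brass rings, 50 (x) x 90 (y) x 10 mm, 250 g; at the start flat in the green tray. Origin: centre of its underside, long side along y; either way round fits. Nest: centred on the fixture's origin, four dowels at fixture x +-36, y +-33 mm, two at x +-53, y 0, tops 27 mm high.
- park_mat: Black rubber mat, fixed, 116 (x) x 186 (y) x 4 mm, where the two bars are parked side by side (bars along its y fit easily, for instance 30 mm either side of its centre line). Origin: centre of its underside. The loaded jigs to the left and right of the work are fixed and 170 mm high.
- red_tray: Red shallow tray, fixed, 100 (x) x 124 (y) mm outside, walls 4 mm, rim 15 mm high, grey lining with its top 6 mm above the origin (centre of the underside). The worn plate lies flat in it, long side along the tray's y.
- green_tray: Green shallow tray, fixed, same size and lining as the red one. Holds the fresh plate at the start.
- oil_bottle: Small amber oil bottle with black dropper, loose, 34 mm across, 112 mm high, standing between the two trays; to be left standing where it is. Origin at the centre of its underside.

How it is judged:
On the way, in this order (a step that is already met when the one before it is completed fails the run):
1. both keeper bars lie parked on the black mat (x of short_bar in the frame of park_mat between -0.055 and 0.055 m and y of short_bar in the frame of park_mat between -0.09 and 0.09 m and z of short_bar in the frame of park_mat between 0 and 0.008 m and linear speed of each of short_bar, long_bar below 0.03 m/s and x of long_bar in the frame of park_mat between -0.055 and 0.055 m and y of long_bar in the frame of park_mat between -0.09 and 0.09 m and z of long_bar in the frame of park_mat between 0 and 0.008 m), for 0.2 s.
2. the worn plate lies flat in the red tray (horizontal distance between worn_plate and red_tray below 0.03 m and z of worn_plate in the frame of red_tray between 0.002 and 0.01 m and angle between worn_plate's own z axis and vertical below 0.12 rad and linear speed of worn_plate below 0.03 m/s), for 0.2 s.
3. the fresh plate is down in the nest of the fixture (horizontal distance between fresh_plate and fixture below 0.01 m and z of fresh_plate in the frame of fixture between 0.013 and 0.019 m and angle between the y axis of fresh_plate and the x axis of fixture, either way round below 0.25 rad and angle between fresh_plate's own z axis and vertical below 0.1 rad and linear speed of fresh_plate below 0.03 m/s), for 0.2 s.
At the end, for the whole second after the job is handed in: Fresh plate flat in the nest (centre within 10 mm, height 3 mm), both bars fully down in their own places over it (9 mm each way, height 3 mm), worn plate flat in the red tray (centre within 30 mm of its centre), oil bottle upright within 30 mm of its start, all at rest (x of short_bar in the frame of fixture between -0.039 and -0.021 m and y of short_bar in the frame of fixture between -0.009 and 0.009 m and z of short_bar in the frame of fixture between 0.027 and 0.033 m and angle between the y axis of each of short_bar, long_bar and the y axis of fixture, either way round below 0.17 rad and angle between each of short_bar, long_bar, fresh_plate's own z axis and vertical below 0.1 rad and x of long_bar in the frame of fixture between 0.021 and 0.039 m and y of long_bar in the frame of fixture between -0.009 and 0.009 m and z of long_bar in the frame of fixture between 0.027 and 0.033 m and horizontal distance between fresh_plate and fixture below 0.01 m and z of fresh_plate in the frame of fixture between 0.013 and 0.019 m and angle between the y axis of fresh_plate and the x axis of fixture, either way round below 0.25 rad and horizontal distance between worn_plate and red_tray below 0.03 m and z of worn_plate in the frame of red_tray between 0.002 and 0.01 m and angle between worn_plate's own z axis and vertical below 0.12 rad and linear speed of each of short_bar, long_bar, worn_plate, fresh_plate below 0.02 m/s and angular speed of each of short_bar, long_bar, worn_plate, fresh_plate below 0.2 rad/s and distance of oil_bottle from where it was at the start of the episode below 0.03 m and angle between oil_bottle's own z axis and vertical below 0.2 rad); the robot touches nothing.
It fails at once if the oil bottle is knocked over or shoved more than 30 mm (angle between oil_bottle's own z axis and vertical above 0.5 rad or distance of oil_bottle from where it was at the start of the episode above 0.03 m).
It fails at once if a gauge plate is dropped (falls free by more than about 2 cm) ((linear speed of worn_plate above 0.65 m/s and contact force between worn_plate and the fingers below 0.05 N) or (linear speed of fresh_plate above 0.65 m/s and contact force between fresh_plate and the fingers below 0.05 N)).
It also fails if it takes over 131 s, if anything falls off the work surface, if the arm or the gripper's body presses on something with over 40 N, if the wrist force passes 120 N, or if a joint passes its speed limit or range.

## Working session

There is one attempt and no reset: what is moved stays moved. The work goes in short steps, Python scripts to look and compute and a tool call to move; the robot and the scene stay as the last step left them, time stands still between calls to the robot, and variables do not carry over. Pictures are saved under pics/ and viewed, at most 14 in all, crops included, and the job is handed in when it is done.

Besides the shell and the picture viewer there is one more tool, called after ">>>" by a JSON object that holds its "op" and its "data". jog_arm: Moves the arm, as the interface text tells. Its arguments: {"type":"object","properties":{"series":{"type":"array"}},"required":["series"]}

```bash
ls; mkdir -p pics
python3 - <<'E'
from bench import ctrl
import cv2,numpy as np
o=ctrl.get_obs(); print({k:np.round(v,3) for k,v in o.items()})
for n in ["top","side"]:
    c=ctrl.camera(n); cv2.imwrite(f"pics/{n}0.png",c["frame"]); np.savez(f"{n}0.npz",**c)
    print(n,[c[k] for k in("fx","fy","cx","cy","k1","xyz","rotation")])
E
```

```text
pics
{'time_s': np.float64(0.0), 'q': array([ 0.924,  0.182,  1.608,  0.   ,  1.354, -0.206]), 'dq': array([ 0.001, -0.002, -0.001, -0.   , -0.002,  0.001]), 'joint_efforts': array([-2.0000e-03, -4.4488e+01, -3.5133e+01, -1.0000e-03,  9.0000e-03,
        0.0000e+00]), 'eef_pos': array([0.245, 0.52 , 0.23 ]), 'eef_rot': array([-0.   ,  0.219,  0.976, -0.001]), 'wrist_force': array([-0.355, -0.609, -0.902]), 'torque': array([-0.038,  0.032,  0.025]), 'grasp_force': np.float64(0.0), 'opening': np.float64(1.001)}
top [420.1440344579135, 420.1440344579135, 277.1008183169701, 204.38330350623738, -0.08106214303188931, array([ 0.40249717, -0.0762836 ,  1.03652231]), array([-0.0504201 ,  0.71418161, -0.69692296,  0.04124111])]
side [542.9509495943402, 542.9509495943402, 282.48167269965234, 207.0352385211439, -0.02976835182562055, array([ 0.44697412, -1.02182881,  0.70001653]), array([-0.4649934 ,  0.88381988, -0.04351026,  0.02739362])]
```

View pics/top0.png

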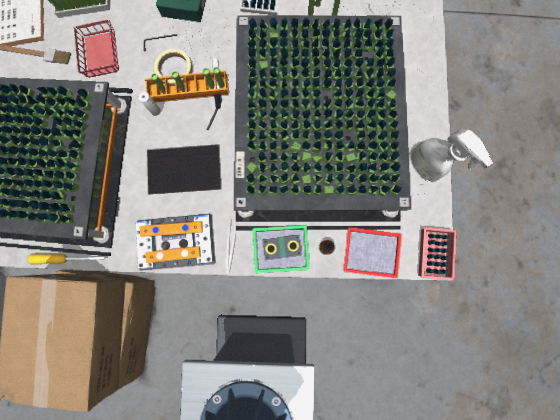

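View pics/side0.png

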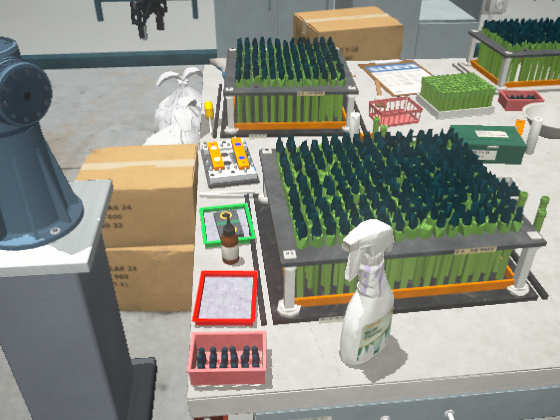

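The top view shows the fixture at about (175,243) with two orange bars (blue dots on the upper one), the mat at (185,170), the green tray with the fresh plate at (282,248), the bottle at (327,245) and the red tray at (372,252). The jigs stand above and to the left. The side view confirms this, with the bottle at (230,245).

```bash
cat > h.py <<'E'
import numpy as np,cv2
from scipy.spatial.transform import Rotation as R
def Rc(q): return R.from_quat(np.r_[q[1:],q[0]]).as_matrix()
def K(c): return np.array([[c["fx"],0,c["cx"]],[0,c["fy"],c["cy"]],[0,0,1.]])
def dist(c): return np.array([float(c["k1"]),0,0,0])
def rays(c,px):
    u=cv2.undistortPoints(np.asarray(px,float).reshape(-1,1,2),K(c),dist(c)).reshape(-1,2)
    return np.c_[u,np.ones(len(u))]@Rc(c["rotation"]).T
def plane(c,px,z):
    d=rays(c,px); return c["xyz"]+d*((z-c["xyz"][2])/d[:,2])[:,None]
def bydepth(c,px):
    px=np.asarray(px,float).reshape(-1,2); i=px.round().astype(int)
    return c["xyz"]+rays(c,px)*c["z_map"][i[:,1],i[:,0]][:,None]
def proj(c,P):
    M=Rc(c["rotation"]).T; return cv2.projectPoints(np.asarray(P,float).reshape(-1,1,3),cv2.Rodrigues(M)[0],-M@c["xyz"],K(c),dist(c))[0].reshape(-1,2)
def mask(c,lo,hi,box):
    m=cv2.inRange(cv2.cvtColor(c["frame"],cv2.COLOR_BGR2HSV),lo,hi); b=np.zeros_like(m);x0,y0,x1,y1=box;b[y0:y1,x0:x1]=m[y0:y1,x0:x1]; return b
def blobs(m,amin=8):
    cs=cv2.findContours(m,cv2.RETR_EXTERNAL,cv2.CHAIN_APPROX_NONE)[0]
    return sorted([k for k in cs if cv2.contourArea(k)>=amin],key=cv2.contourArea,reverse=True)
def rect(c,pts,z):
    """min-area rectangle of pixels cast on plane z: centre, sides, yaw of long side (mod pi)"""
    P=plane(c,pts,z)[:,:2]; (cx,cy),(w,h),a=cv2.minAreaRect((P*1000).astype(np.float32))
    if w<h: w,h,a=h,w,a+90
    return np.round([cx,cy,w,h],1),round((a+90)%180-90,1)
E
python3 - <<'E'
from h import *
T=dict(np.load("top0.npz"));S=dict(np.load("side0.npz"))
print("tcp px",proj(T,[[.245,.52,.231]]),proj(S,[[.245,.52,.231]]))
f=lambda n,m,z,k=1:[print(n,cv2.contourArea(b),rect(T,b.reshape(-1,2),z)) for b in blobs(m)[:k]]
f("green",mask(T,(45,120,100),(75,255,255),(245,220,320,280)),.015)
f("red",mask(T,(0,150,120),(6,255,255),(338,220,408,285))|mask(T,(174,150,120),(180,255,255),(338,220,408,285)),.015)
f("mat",mask(T,(0,0,0),(180,255,60),(140,135,228,200)),.004)
f("bars",mask(T,(10,150,150),(25,255,255),(130,205,220,275)),.043,4)
f("plate",mask(T,(0,0,0),(180,255,110),(255,228,308,270)),.016,3)
f("bottle",mask(T,(0,0,0),(180,255,70),(315,232,340,258)),.11)
g=lambda m,k:[print("  dot",b.reshape(-1,2).mean(0).round(1),plane(T,b.reshape(-1,2),.043).mean(0).round(4)) for b in blobs(m,2)[:k]]
g(mask(T,(100,120,80),(130,255,255),(135,215,215,240)),6)
print("depth pts: mat,table,bar,fixtjig,jig2,plate,lining",bydepth(T,[[185,170],[225,190],[175,231],[60,150],[320,190],[320,206],[265,240],[372,252]]).round(3))
for b,box in(("side bottle",(215,215,245,268)),):
    m=mask(S,(3,80,30),(20,255,160),box); q=blobs(m)[0].reshape(-1,2); print(b,q.min(0),q.max(0))
i=cv2.resize(T["frame"][195:285,125:245],None,fx=6,fy=6,interpolation=cv2.INTER_CUBIC); cv2.imwrite("pics/fx.png",i)
E
```

```text
tcp px [[-21.41298959 328.88028467]] [[152.83869442  38.14717839]]
green 2268.0 (array([429.3, -71.5, 131.7, 107.5]), -85.2)
red 2250.5 (array([ 425.2, -294.8,  130.4,  107.4]), 83.7)
mat 2961.0 (array([621.7, 178. , 182.5, 112. ]), -84.7)
bars 588.5 (array([467.6, 191.5, 148.6,  26.3]), -84.5)
bars 499.0 (array([407.6, 183.7, 128.7,  26.2]), -82.0)
plate 24.5 (array([428.7, -48. ,  14.5,  12.1]), 1.5)
plate 24.5 (array([ 437.2, -101.1,   14.5,   12.1]), 1.2)
bottle 85.0 (array([ 434.7, -174.6,   26.3,   23.4]), 46.0)
  dot [184.9 227.5] [0.4712 0.1567 0.043 ]
  dot [155.  229.5] [0.4645 0.2287 0.043 ]
depth pts: mat,table,bar,fixtjig,jig2,plate,lining [[ 0.62   0.174  0.001]
 [ 0.571  0.07  -0.   ]
 [ 0.462  0.18   0.044]
 [ 0.623  0.41   0.175]
 [ 0.547 -0.152  0.175]
 [ 0.519 -0.156  0.131]
 [ 0.448 -0.034  0.016]
 [ 0.425 -0.295  0.009]]
side bottle [221 234] [237 246]
```

View pics/fx.png

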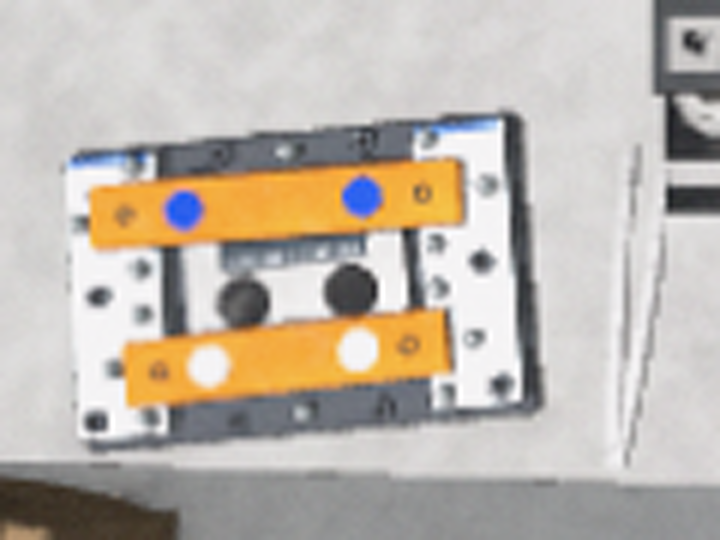

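The crop shows the long bar (blue dots) in the upper place and the short bar in the lower one, with black details of the worn plate between them. The fixture is yawed about 5.5°, centred near (0.4376, 0.1876). I'll move over it and look with the wrist camera.

>>> {"op": "jog_arm", "data": {"series": [[[0,0,0,0,0,0.1475,60],[0,0,0,0,0,0.1475,60],[0,0,0,0,0,0.1475,60],[0,0,0,0,0,0.1475,60],[0,0,0,0,0,0.1475,60],[0,0,0,0,0,0.1475,60],[0,0,0,0,0,0.1475,60],[-39,18,0,0,0,0,60],[-39,18,0,0,0,0,60],[-39,18,0,0,0,0,60]]]}}

```text
time_s: 1.1
eef_pos: [0.3105, 0.4076, 0.2307]
eef_rot: [-0.0, 0.671, 0.741, -0.0]
wrist_force: [0.8, 0.0, -0.2]
opening: 0.705
grasp_force: 0.0
```

>>> {"op": "jog_arm", "data": {"series": [[[-39,18,0,0,0,0,60],[-39,18,0,0,0,0,60],[-39,18,0,0,0,0,60],[-39,18,0,0,0,0,60],[-39,18,0,0,0,0,60],[-39,18,0,0,0,0,60],[0,0,0,0,0,0,60],[0,0,0,0,0,0,60],[0,0,0,0,0,0,60],[0,0,0,0,0,0,60]]]}}

```text
time_s: 2.1
eef_pos: [0.44, 0.1876, 0.2311]
eef_rot: [-0.0, 0.671, 0.741, -0.0]
wrist_force: [0.6, -0.3, -1.4]
opening: 0.706
grasp_force: 0.0
```

```bash
cat >> h.py <<'E'
def yaw(o): y=Rc(o["eef_rot"])[:,1]; return np.degrees(np.arctan2(y[1],y[0]))
def go(o,x,y,z,yw=None):
    """from the state to target (m, deg yaw of tool y): turn first (rz), then shift in mm along tool axes after the turn (tool taken as pointing down)"""
    yw=yaw(o) if yw is None else yw
    d=(np.array([x,y,z])-o["eef_pos"])*1000; c,s=np.cos(np.radians(yw)),np.sin(np.radians(yw))
    print("rz %.4f  tx %.1f ty %.1f tz %.1f | yaw %.2f pos %s tilt %s"%(-np.radians((yw-yaw(o)+180)%360-180),-s*d[0]+c*d[1],c*d[0]+s*d[1],-d[2],yaw(o),o["eef_pos"].round(4),Rc(o["eef_rot"])[:,2].round(3)))
E
python3 - <<'E'
from h import *; from bench import ctrl
c=ctrl.camera("wrist"); np.savez("w1.npz",**c); cv2.imwrite("pics/w1.png",c["frame"])
o=ctrl.get_obs(); go(o,.4376,.1876,.231,5.5); print(c["xyz"],o["time_s"])
E
```

```text
rz 0.0036  tx 0.2 ty -2.4 tz 0.2 | yaw 5.71 pos [0.44   0.1876 0.2312] tilt [-0.  0. -1.]
[0.43184921 0.26259703 0.37337195] 2.15
```

View pics/w1.png

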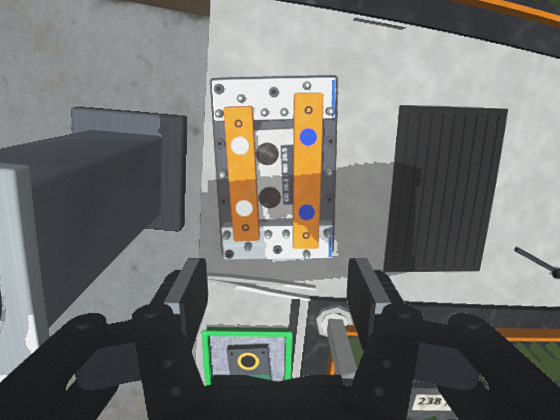

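The wrist view shows the fixture (cheek corners about (211,79), (337,76), (339,258), (222,259)), the short bar at x≈240, the long bar at x≈308 and the mat at right. I'll zoom in for the corners.

Run:
```python
from h import *
W=dict(np.load("w1.npz"))
for b in blobs(mask(W,(8,150,100),(25,255,255),(205,70,345,262)))[:2]: print("bar",rect(W,b.reshape(-1,2),.043))
m=mask(W,(0,0,0),(180,255,75),(385,95,520,285))
print("mat",rect(W,np.array([[402,106],[507,108],[486,270],[386,270]]),.004))
print("fix guess",rect(W,np.array([[211,79],[337,76],[339,258],[222,259]]),.03))
i=cv2.resize(W["frame"][66:270,195:350],None,fx=3.8,fy=2.9,interpolation=cv2.INTER_CUBIC); cv2.imwrite("pics/w1z.png",i)
```

```text
bar (array([466.3, 194.2, 147. ,  25.7]), -84.4)
bar (array([406. , 186.1, 128.2,  25.7]), -82.2)
mat (array([626. , 180.6, 184.3, 120.4]), -84.5)
fix guess (array([441.3, 189.4, 180.7, 122.6]), -83.6)
```

View pics/w1z.png

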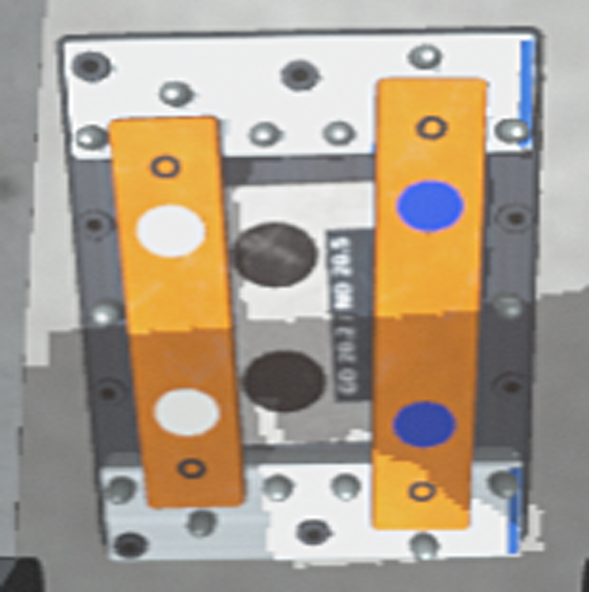

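Run:
```python
from h import *
W=dict(np.load("w1.npz"))
D=[(425,55,30,83,42),(425,545,30,-83,42),(175,93,-30,73,42),(202,520,-30,-73,42),(92,137,-51,60,42),(265,133,-9,60,42),(120,488,-51,-60,42),(278,487,-9,-60,42),(340,132,9,60,42),(513,130,51,60,42),(346,487,9,-60,42),(505,483,51,-60,42),(105,313,-53,0,27),(509,308,53,0,27)]
A=np.array(D,float); px=A[:,:2]/[3.8,2.9]+[195,66]-.35
P=np.array([plane(W,[p],(z-2)/1000)[0,:2]*1000 for p,z in zip(px,A[:,4])]); F=A[:,2:4]
Fc=F-F.mean(0);Pc=P-P.mean(0); H=Fc.T@Pc; th=np.arctan2(H[0,1]-H[1,0],H[0,0]+H[1,1])
Rm=np.array([[np.cos(th),-np.sin(th)],[np.sin(th),np.cos(th)]]); t=P.mean(0)-Rm@F.mean(0)
print("fixture",t,np.degrees(th)); print((P-(F@Rm.T+t)).round(1).tolist())
for n,p in(("long",(466.3,194.2)),("short",(406,186.1))): print(n,(Rm.T@(np.array(p)-t)).round(1))
```

```text
fixture [437.37034471 189.90500317] 6.806927873025716
[[-0.7, -1.5], [-0.6, 1.6], [0.6, -1.5], [0.4, 2.4], [1.2, -1.2], [0.4, -1.1], [0.6, 1.7], [-0.0, 1.2], [0.1, -1.1], [-0.8, -1.3], [-0.2, 0.8], [-0.8, 1.3], [0.4, -0.4], [-0.7, -0.9]]
long [29.2  0.8]
short [-31.6  -0.1]
```

>>> {"op": "jog_arm", "data": {"series": [[[1.5,27.6,0,0,0,-0.019,50],[0,0,43,0,0,0,50],[0,0,43,0,0,0,50],[0,0,43,0,0,0,50],[0,0,43,0,0,0,50],[0,0,10,0,0,0,50],[0,0,10,0,0,0,50],[0,0,10,0,0,0,50],[0,0,0,0,0,0,50],[0,0,0,0,0,0,50]]]}}

```text
time_s: 3.15
eef_pos: [0.4691, 0.1909, 0.0305]
eef_rot: [0.001, 0.665, 0.747, 0.001]
wrist_force: [-0.4, -0.6, 0.1]
opening: 0.587
grasp_force: 0.0
```

Run:
```python
from h import *; from bench import ctrl
o=ctrl.get_obs(); go(o,.4672,.1924,.029,6.8); print(o["wrist_force"])
c=ctrl.camera("wrist"); np.savez("w2.npz",**c); cv2.imwrite("pics/w2.png",c["frame"])
```

```text
rz -0.0020  tx 1.7 ty -1.7 tz 1.5 | yaw 6.69 pos [0.4691 0.1909 0.0305] tilt [ 0.002  0.    -1.   ]
[-0.43783527 -0.64505316  0.0985518 ]
```

View pics/w2.png

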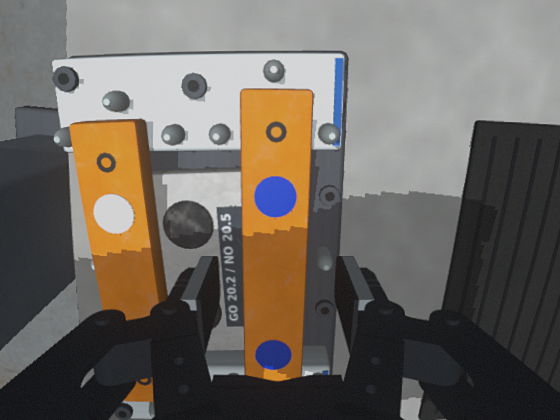

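The wrist view shows the fingers straddling the long bar (left finger (200,300), right finger (355,300), bar at x≈277), clear of the dowels. Now I close and lift.

>>> {"op": "jog_arm", "data": {"series": [[[0,0,0,0,0,0,10],[0,0,0,0,0,0,10],[0,0,0,0,0,0,10],[0,0,0,0,0,0,10],[0,0,0,0,0,0,10],[0,0,-10,0,0,0,10],[0,0,-20,0,0,0,10],[0,0,-20,0,0,0,10],[0,0,0,0,0,0,10],[0,0,0,0,0,0,10]]]}}

```text
time_s: 4.2
eef_pos: [0.4683, 0.1907, 0.0796]
eef_rot: [0.0, 0.665, 0.747, 0.0]
wrist_force: [-0.3, -0.2, -1.4]
opening: 0.286
grasp_force: 59.0
```

Run:
```python
from h import *; from bench import ctrl
o=ctrl.get_obs(); print(o["grasp_force"],o["opening"]); go(o,.6518,.1806,.08,5.4)
c=ctrl.camera("top")
m=mask(c,(0,0,0),(180,255,60),(140,135,228,200)); print(rect(c,blobs(m)[0].reshape(-1,2),.004))
```

```text
59.04110133647919 0.286388603831873
rz 0.0222  tx -27.3 ty 181.8 tz -0.4 | yaw 6.67 pos [0.4683 0.1907 0.0796] tilt [ 0.001  0.    -1.   ]
(array([612.1, 187.9, 202.5, 128.6]), -84.8)
```

>>> {"op": "jog_arm", "data": {"series": [[[0,0,0,0,0,0.022,10],[-6.5,45.3,0,0,0,0,10],[-6.5,45.3,0,0,0,0,10],[-6.5,45.3,0,0,0,0,10],[-6.5,45.3,0,0,0,0,10],[0,0,25,0,0,0,10],[0,0,25,0,0,0,10],[0,0,12,0,0,0,10],[0,0,9.5,0,0,0,10],[0,0,0,0,0,0,10]]]}}

```text
time_s: 5.25
eef_pos: [0.6501, 0.1819, 0.0066]
eef_rot: [-0.001, 0.673, 0.74, -0.001]
wrist_force: [1.0, -0.4, -0.7]
opening: 0.287
grasp_force: 59.2
```

>>> {"op": "jog_arm", "data": {"series": [[[0,0,0,0,0,0,10],[0,0,0,0,0,0,46],[0,0,0,0,0,0,46],[0,0,0,0,0,0,46],[0,0,-10,0,0,0,46],[0,0,-40,0,0,0,46],[0,0,-40,0,0,0,46],[0,0,0,0,0,0,46],[0,0,0,0,0,0,46],[0,0,0,0,0,0,46]]]}}

```text
time_s: 6.25
eef_pos: [0.6501, 0.1818, 0.0971]
eef_rot: [-0.001, 0.673, 0.74, -0.001]
wrist_force: [0.2, 0.2, -0.0]
opening: 0.537
grasp_force: 0.0
```

Run:
```python
from h import *; from bench import ctrl
c=ctrl.camera("wrist"); np.savez("w3.npz",**c); o=ctrl.get_obs(); go(o,.4076,.1852,.029,6.8)
for b in blobs(mask(c,(8,150,90),(25,255,255),(0,0,560,420)),400)[:4]: print("bar",b.reshape(-1,2).min(0),b.reshape(-1,2).max(0),rect(c,b.reshape(-1,2),.017),rect(c,b.reshape(-1,2),.043))
```

```text
rz -0.0242  tx 32.1 ty -240.0 tz 67.3 | yaw 5.41 pos [0.6497 0.1818 0.0963] tilt [-0.003 -0.    -1.   ]
bar [481 135] [559 356] (array([822.3, 167.4, 174.9,  62.4]), -69.7) (array([801.3, 177.8, 154.4,  55.1]), -69.7)
bar [260  91] [303 310] (array([650.6, 185.3, 149.3,  25.8]), -85.4) (array([649.6, 193.7, 131.9,  22.8]), -85.4)
bar [119 392] [157 416] (array([550.6,   9.6,  32.4,  26.2]), 0.6) (array([561.4,  38.5,  28.6,  23.2]), 0.6)
bar [397 406] [439 419] (array([781.9,  21.4,  38.4,  14.5]), 1.9) (array([765.6,  48.9,  33.9,  12.8]), 1.9)
```

>>> {"op": "jog_arm", "data": {"series": [[[6.4,-48,0,0,0,-0.024,50],[6.4,-48,0,0,0,0,50],[6.4,-48,0,0,0,0,50],[6.4,-48,0,0,0,0,50],[6.4,-48,0,0,0,0,50],[0,0,25,0,0,0,50],[0,0,20,0,0,0,50],[0,0,11,0,0,0,50],[0,0,10,0,0,0,50],[0,0,0,0,0,0,50]]]}}

```text
time_s: 7.3
eef_pos: [0.4077, 0.1861, 0.0302]
eef_rot: [-0.001, 0.664, 0.748, -0.001]
wrist_force: [0.6, -0.3, 0.3]
opening: 0.583
grasp_force: 0.0
```

>>> {"op": "jog_arm", "data": {"series": [[[0,0,0,0,0,0,10],[0,0,0,0,0,0,10],[0,0,0,0,0,0,10],[0,0,0,0,0,0,10],[0,0,0,0,0,0,10],[0,0,-10,0,0,0,10],[0,0,-20,0,0,0,10],[0,0,-30,0,0,0,10],[0,0,0,0,0,0,10],[0,0,0,0,0,0,10]]]}}

```text
time_s: 8.3
eef_pos: [0.4092, 0.1865, 0.0924]
eef_rot: [0.001, 0.664, 0.748, 0.001]
wrist_force: [-0.9, 0.6, -0.2]
opening: 0.281
grasp_force: 59.1
```

Run:
```python
from h import *; from bench import ctrl
o=ctrl.get_obs(); print(o["grasp_force"],o["opening"]); go(o,.5951,.1769,.08,5.4)
c=ctrl.camera("wrist")
for b in blobs(mask(c,(8,150,90),(25,255,255),(0,0,560,420)),400)[:4]: print("bar",b.reshape(-1,2).min(0),b.reshape(-1,2).max(0))
```

```text
59.10780429840088 0.2806661983150709
rz 0.0243  tx -27.1 ty 184.2 tz 12.4 | yaw 6.79 pos [0.4092 0.1865 0.0924] tilt [ 0.002  0.    -1.   ]
bar [241 126] [310 379]
```

>>> {"op": "jog_arm", "data": {"series": [[[-6.8,46,0,0,0,0.024,10],[-6.8,46,0,0,0,0,10],[-6.8,46,0,0,0,0,10],[-6.8,46,0,0,0,0,10],[0,0,20,0,0,0,10],[0,0,25,0,0,0,10],[0,0,20,0,0,0,10],[0,0,12,0,0,0,10],[0,0,7,0,0,0,10],[0,0,0,0,0,0,10]]]}}

```text
time_s: 9.35
eef_pos: [0.594, 0.1779, 0.0074]
eef_rot: [-0.001, 0.673, 0.74, -0.001]
wrist_force: [1.1, -0.4, -0.8]
opening: 0.284
grasp_force: 59.3
```

>>> {"op": "jog_arm", "data": {"series": [[[0,0,0,0,0,0,10],[0,0,0,0,0,0,46],[0,0,0,0,0,0,46],[0,0,0,0,0,0,46],[0,0,-10,0,0,0,46],[0,0,-40,0,0,0,46],[0,0,-50,0,0,0,46],[0,0,-50,0,0,0,46],[0,0,0,0,0,0,46],[0,0,0,0,0,0,46]]]}}

```text
time_s: 10.35
eef_pos: [0.5959, 0.178, 0.1606]
eef_rot: [0.002, 0.673, 0.74, 0.002]
wrist_force: [-0.8, 0.3, -1.1]
opening: 0.538
grasp_force: 0.0
```

Run:
```python
from h import *; from bench import ctrl
c=ctrl.camera("wrist"); o=ctrl.get_obs(); go(o,.4374,.1888,.2,6.8); print(c["xyz"])
for b in blobs(mask(c,(8,150,90),(25,255,255),(150,0,450,420)),400)[:3]: print("bar",b.reshape(-1,2).min(0),b.reshape(-1,2).max(0),rect(c,b.reshape(-1,2),.017))
```

```text
rz -0.0242  tx 29.5 ty -154.7 tz -41.7 | yaw 5.41 pos [0.5945 0.1779 0.1583] tilt [ 0.001  0.    -1.   ]
[0.58738349 0.2530521  0.30284602]
bar [323  94] [366 270] (array([649.5, 185.2, 149.2,  27.2]), -85.6)
bar [257 110] [291 262] (array([594.1, 177.9, 129.1,  26.1]), -83.7)
bar [209 345] [345 368] (array([611.2,  12.5, 131.5,  21. ]), 1.4)
```

Both bars are parked, at (0.6495, 0.185) and (0.594, 0.178). Next I go above the nest with the tool turned for the plate.

>>> {"op": "jog_arm", "data": {"series": [[[6.4,-38.9,-10.5,0,0,0,62],[6.4,-38.9,-10.5,0,0,0,62],[6.4,-38.9,-10.5,0,0,0,62],[6.4,-38.9,-10.5,0,0,0,62],[0,0,0,0,0,0.1405,62],[0,0,0,0,0,0.1405,62],[0,0,0,0,0,0.1405,62],[0,0,0,0,0,0.1405,62],[0,0,0,0,0,0.1405,62],[0,0,0,0,0,0.1405,62]]]}}

```text
time_s: 11.4
eef_pos: [0.4359, 0.1884, 0.1977]
eef_rot: [-0.001, 0.918, 0.397, -0.002]
wrist_force: [-0.3, -2.1, -0.1]
opening: 0.725
grasp_force: 0.0
```

>>> {"op": "jog_arm", "data": {"series": [[[0,0,0,0,0,0.1405,62],[0,0,0,0,0,0.1405,62],[0,0,0,0,0,0.1405,62],[0,0,0,0,0,0.1405,62],[0,0,0,0,0,0.1405,62],[0,0,0,0,0,0,62],[0,0,0,0,0,0,62],[0,0,0,0,0,0,62],[0,0,0,0,0,0,62],[0,0,0,0,0,0,62]]]}}

```text
time_s: 12.4
eef_pos: [0.4372, 0.1886, 0.1997]
eef_rot: [0.0, 0.998, 0.06, -0.0]
wrist_force: [0.8, 0.3, 0.2]
opening: 0.725
grasp_force: 0.0
```

Run:
```python
from h import *; from bench import ctrl
c=ctrl.camera("wrist"); np.savez("w4.npz",**c); cv2.imwrite("pics/w4.png",c["frame"]); o=ctrl.get_obs(); go(o,.4374,.1895,.015,-83.2)
np.savez("t4.npz",**ctrl.camera("top"))
```

```text
rz 0.0019  tx 0.2 ty -0.8 tz 184.8 | yaw -83.09 pos [0.4373 0.1887 0.1998] tilt [-0.  0. -1.]
```

View pics/w4.png

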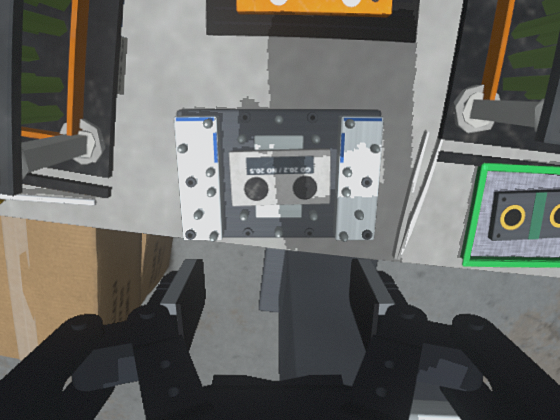

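The view shows the nest centred near (280,178). A light rectangle spans (229,150)–(330,207) and light patches show at (278,143) and (278,211), so the plate's real orientation is unclear. Zooming in.

Run:
```python
from h import *
W=dict(np.load("w4.npz"))
i=cv2.resize(W["frame"][100:250,165:395],None,fx=3.4,fy=3.4,interpolation=cv2.INTER_CUBIC); cv2.imwrite("pics/w4z.png",i)
for p in[(278,143),(278,211),(235,180),(280,160),(325,180),(240,128),(240,215),(320,215)]: print(p,bydepth(W,[p]).round(4))
```

```text
(278, 143) [[0.4691 0.1924 0.0152]]
(278, 211) [[0.405  0.1846 0.0151]]
(235, 180) [[0.4332 0.2269 0.0269]]
(280, 160) [[0.4557 0.189  0.0258]]
(325, 180) [[0.4429 0.1469 0.0274]]
(240, 128) [[0.478  0.2281 0.0112]]
(240, 215) [[0.3999 0.2196 0.0243]]
(320, 215) [[0.405  0.1437 0.0124]]
```

View pics/w4z.png

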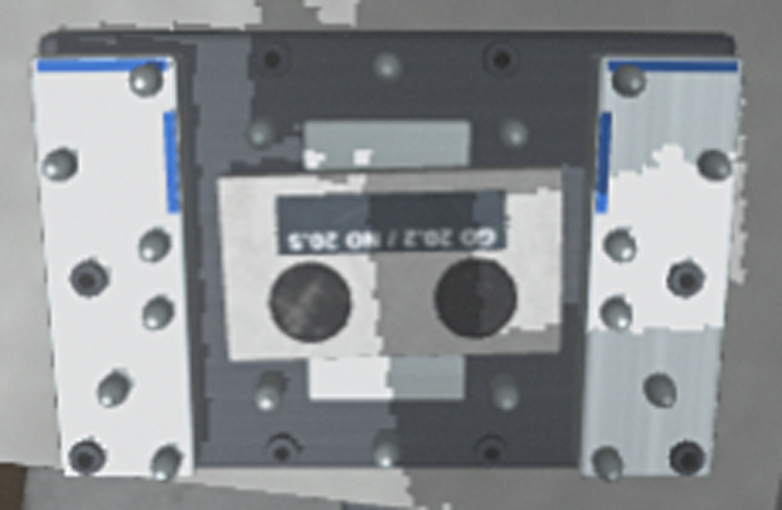

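The zoom shows the worn plate lying crosswise: its long side is along fixture y (corners (218,180), (560,168), (558,352), (230,360)) on a bed block, with dowels clear. So I grip it across fixture x, with tool y along fixture x again.

Run:
```python
from h import *; from bench import ctrl
W=dict(np.load("w4.npz"))
q=np.array([(218,180),(560,168),(558,352),(230,360)])/3.4+[165,100]-.35
P=plane(W,q,.026); print(P.round(4)); print(P.mean(0),rect(W,q,.026))
D=[(387,65,53,0,27),(387,455,-53,0,27),(262,133,36,33,27),(514,133,36,-33,27),(270,395,-36,33,27),(505,395,-36,-33,27),(60,165,30,83,42),(713,165,30,-83,42),(115,388,-30,73,42),(659,390,-30,-73,42),(155,245,9,60,42),(158,312,-9,60,42),(620,245,9,-60,42),(616,312,-9,-60,42),(145,80,51,60,42),(629,80,51,-60,42),(166,462,-51,60,42),(607,463,-51,-60,42)]
A=np.array(D,float); px=A[:,:2]/3.4+[165,100]-.35
P=np.array([plane(W,[p],(z-2)/1000)[0,:2]*1000 for p,z in zip(px,A[:,4])]); F=A[:,2:4]
Fc=F-F.mean(0);Pc=P-P.mean(0); H=Fc.T@Pc; th=np.arctan2(H[0,1]-H[1,0],H[0,0]+H[1,1])
Rm=np.array([[np.cos(th),-np.sin(th)],[np.sin(th),np.cos(th)]]); t=P.mean(0)-Rm@F.mean(0)
print("fixture",t,np.degrees(th)); print((P-(F@Rm.T+t)).round(1).tolist())
T=dict(np.load("t4.npz"))
for n,p in(("bed",(0,0,0)),): pass
go(ctrl.get_obs(),.437,.189,.1,5)
```

```text
[[0.457  0.2346 0.026 ]
 [0.4706 0.1472 0.026 ]
 [0.4215 0.1398 0.026 ]
 [0.4087 0.2273 0.026 ]]
[0.43947718 0.18722527 0.026     ] (array([439.5, 187.2,  88.5,  49.6]), -81.4)
fixture [439.12239998 188.35243242] 6.836908321182461
[[-0.7, 0.0], [-0.3, -0.1], [-0.7, -0.9], [-0.8, 0.3], [0.3, -1.1], [0.1, 0.7], [-0.5, -2.0], [-0.9, 2.3], [1.4, -2.0], [0.4, 2.1], [0.2, -1.6], [0.8, -1.4], [-0.1, 1.5], [0.5, 1.6], [-1.0, -1.3], [-1.2, 1.3], [1.6, -1.2], [1.0, 1.7]]
rz -1.5377  tx 0.4 ty -0.2 tz 99.8 | yaw -83.10 pos [0.4373 0.1887 0.1998] tilt [ 0. -0. -1.]
```

>>> {"op": "jog_arm", "data": {"series": [[[0,0,0,0,0,-0.1455,58],[0,0,0,0,0,-0.1455,58],[0,0,0,0,0,-0.1455,58],[0,0,0,0,0,-0.1455,58],[0,0,0,0,0,-0.1455,58],[0,0,0,0,0,-0.1455,58],[0,0,0,0,0,-0.1455,58],[0,0,0,0,0,-0.1455,58],[0,0,0,0,0,-0.1455,58],[0,0,0,0,0,-0.1455,58]]]}}

```text
time_s: 13.5
eef_pos: [0.4373, 0.1887, 0.1999]
eef_rot: [0.0, 0.703, 0.711, 0.0]
wrist_force: [0.7, 0.6, -0.2]
opening: 0.676
grasp_force: 0.0
```

>>> {"op": "jog_arm", "data": {"series": [[[0,0,0,0,0,-0.145,58],[-1.7,0,45,0,0,0,58],[0,0,45,0,0,0,58],[0,0,45,0,0,0,58],[0,0,25,0,0,0,58],[0,0,10,0,0,0,58],[0,0,8,0,0,0,58],[0,0,0,0,0,0,58],[0,0,0,0,0,0,58],[0,0,0,0,0,0,58]]]}}

```text
time_s: 14.5
eef_pos: [0.4388, 0.1872, 0.0232]
eef_rot: [0.001, 0.652, 0.758, 0.001]
wrist_force: [-0.6, 0.2, 0.1]
opening: 0.681
grasp_force: 0.0
```

Run:
```python
from h import *; from bench import ctrl
o=ctrl.get_obs(); go(o,.4379,.1871,.0145,8.6); print(o["wrist_force"],o["opening"])
c=ctrl.camera("wrist"); cv2.imwrite("pics/w5.png",c["frame"]); np.savez("w5.npz",**c)
```

```text
rz -0.0009  tx 0.0 ty -0.9 tz 8.7 | yaw 8.55 pos [0.4388 0.1872 0.0232] tilt [ 0.003  0.    -1.   ]
[-0.5786356   0.16070033  0.13936193] 0.6810118923557227
```

View pics/w5.png

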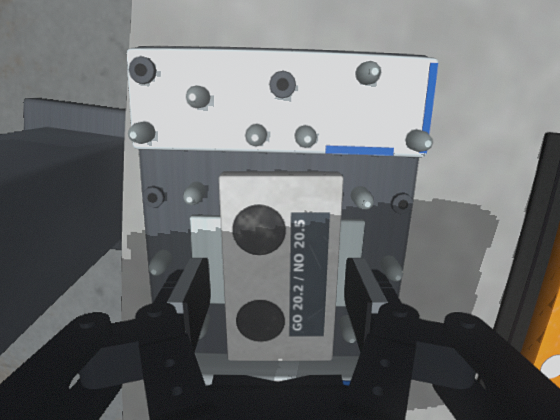

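The fingers straddle the plate (left pad (195,300), right pad (365,300), plate x 221–341). I go down, close and lift.

>>> {"op": "jog_arm", "data": {"series": [[[0,0,4,0,0,0,58],[0,0,4.5,0,0,0,58],[0,0,0,0,0,0,58],[0,0,0,0,0,0,58],[0,0,0,0,0,0,35],[0,0,0,0,0,0,35],[0,0,0,0,0,0,35],[0,0,0,0,0,0,35],[0,0,0,0,0,0,35],[0,0,0,0,0,0,35]]]}}

```text
time_s: 15.55
eef_pos: [0.4383, 0.1871, 0.014]
eef_rot: [0.0, 0.653, 0.758, 0.001]
wrist_force: [-0.8, -0.5, 4.6]
opening: 0.563
grasp_force: 62.2
```

>>> {"op": "jog_arm", "data": {"series": [[[0,0,-5,0,0,0,35],[0,0,-10,0,0,0,35],[0,0,-25,0,0,0,35],[0,0,-40,0,0,0,35],[0,0,-40,0,0,0,35],[0,0,-40,0,0,0,35],[0,0,-30,0,0,0,35],[0,0,0,0,0,0,35],[0,0,0,0,0,0,35],[0,0,0,0,0,0,35]]]}}

```text
time_s: 16.55
eef_pos: [0.4362, 0.1868, 0.2016]
eef_rot: [-0.001, 0.653, 0.758, -0.001]
wrist_force: [0.5, 0.5, -3.2]
opening: 0.567
grasp_force: 62.9
```

Run:
```python
from h import *; from bench import ctrl
o=ctrl.get_obs(); go(o,.4252,-.2948,.2,-6.3); print(o["grasp_force"],o["opening"],o["wrist_force"])
T=ctrl.camera("top"); S=ctrl.camera("side"); W=ctrl.camera("wrist"); cv2.imwrite("pics/w6.png",W["frame"])
m=cv2.bitwise_or(mask(T,(0,150,120),(6,255,255),(338,220,408,285)),mask(T,(174,150,120),(180,255,255),(338,220,408,285)))
h=[k for k in cv2.findContours(m,cv2.RETR_CCOMP,cv2.CHAIN_APPROX_NONE)[0] if cv2.contourArea(k)>500]
for k in h: print("red",rect(T,k.reshape(-1,2),.015))
m=mask(T,(45,120,100),(75,255,255),(245,220,320,280))
for k in [k for k in cv2.findContours(m,cv2.RETR_CCOMP,cv2.CHAIN_APPROX_NONE)[0] if cv2.contourArea(k)>500]: print("green",rect(T,k.reshape(-1,2),.015))
for n,(lo,hi),box in(("red",((0,150,90),(8,255,255)),(185,265,262,328)),("green",((50,120,70),(80,255,255)),(195,200,262,250))):
    m=mask(S,lo,hi,box)
    for k in [k for k in cv2.findContours(m,cv2.RETR_CCOMP,cv2.CHAIN_APPROX_NONE)[0] if cv2.contourArea(k)>500]: print("side",n,rect(S,k.reshape(-1,2),.015))
```

```text
rz 0.2590  tx -479.9 ty 42.0 tz 1.6 | yaw 8.54 pos [0.4362 0.1868 0.2016] tilt [-0.003 -0.    -1.   ]
62.939168214797974 0.5669442843987443 [ 0.5276392   0.4598603  -3.18972854]
red (array([ 425.1, -294.8,  130.4,  107.2]), 83.7)
red (array([ 424.3, -294.2,  121.1,   99.1]), 84.2)
green (array([429.3, -71.5, 131.7, 107.5]), -85.2)
green (array([428.7, -72. , 121.7,  97.2]), -85.4)
side red (array([ 424.7, -300.6,  139.4,  107.3]), 84.3)
side red (array([ 425.4, -302.1,  113. ,   94.2]), 84.5)
```

>>> {"op": "jog_arm", "data": {"series": [[[0,0,0,0,0,0.127,35],[0,0,0,0,0,0.127,35],[-25,2,0,0,0,0,35],[-40,3.3,0,0,0,0,35],[-40,3.3,0,0,0,0,35],[-40,3.3,0,0,0,0,35],[-40,3.3,0,0,0,0,35],[-40,3.3,0,0,0,0,35],[-40,3.3,0,0,0,0,35],[-40,3.3,0,0,0,0,35]]]}}

```text
time_s: 17.7
eef_pos: [0.4298, -0.1204, 0.2024]
eef_rot: [-0.001, 0.743, 0.669, -0.0]
wrist_force: [0.7, -0.1, -3.3]
opening: 0.562
grasp_force: 62.9
```

>>> {"op": "jog_arm", "data": {"series": [[[-40,3.3,0,0,0,0,35],[-40,3.3,0,0,0,0,35],[-40,3.3,0,0,0,0,35],[-35,2.7,0,0,0,0,35],[-22,1.6,0,0,0,0,35],[0,0,0,0,0,0,35],[0,0,0,0,0,0,35],[0,0,0,0,0,0,35],[0,0,0,0,0,0,35],[0,0,0,0,0,0,35]]]}}

```text
time_s: 18.7
eef_pos: [0.4263, -0.2956, 0.2033]
eef_rot: [-0.0, 0.743, 0.67, 0.0]
wrist_force: [-0.2, -0.7, -2.9]
opening: 0.566
grasp_force: 62.9
```

Run:
```python
from h import *; from bench import ctrl
o=ctrl.get_obs(); go(o,.425,-.297,.01,-6.0); print(o["grasp_force"],o["opening"],o["wrist_force"])
W=ctrl.camera("wrist"); cv2.imwrite("pics/w7.png",W["frame"]); np.savez("w7.npz",**W)
```

```text
rz 0.0010  tx -1.5 ty -1.2 tz 193.3 | yaw -5.94 pos [ 0.4263 -0.2956  0.2033] tilt [ 0.  0. -1.]
62.903727293014526 0.5658325355495267 [-0.24990377 -0.66229383 -2.86500802]
```

View pics/w7.png

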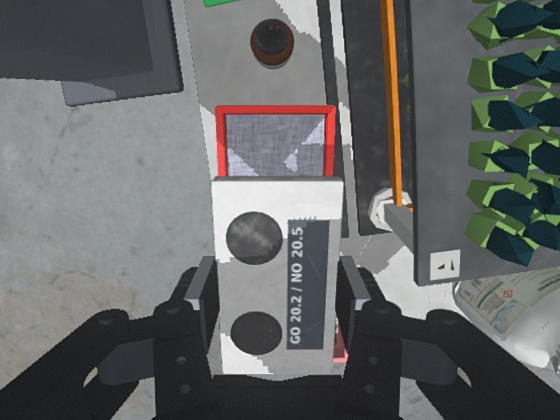

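The plate is held level above the red tray, whose far rim corners are at (217,107) and (335,107). The bottle at (272,43) is undisturbed.

Run:
```python
from h import *
W=dict(np.load("w7.npz"))
P=plane(W,[(217,107),(335,107)],.015); print(P.round(4)); m=P.mean(0)[:2]*1000+[-.17,-1.63]
d=P[1,:2]-P[0,:2]; a=np.arctan2(d[1],d[0]); print(np.degrees(a),np.linalg.norm(d)); print("centre",m-62*np.array([-np.sin(a),np.cos(a)]))
```

```text
[[ 0.3789 -0.225   0.015 ]
 [ 0.4836 -0.236   0.015 ]]
-5.994503656638013 0.10527116184866035
centre [ 424.559671   -293.75595049]
```

>>> {"op": "jog_arm", "data": {"series": [[[1,-1.6,20,0,0,0,35],[0,0,40,0,0,0,35],[0,0,40,0,0,0,35],[0,0,40,0,0,0,35],[0,0,25,0,0,0,35],[0,0,15,0,0,0,35],[0,0,10,0,0,0,35],[0,0,5,0,0,0,35],[0,0,0,0,0,0,35],[0,0,0,0,0,0,35]]]}}

```text
time_s: 19.75
eef_pos: [0.4252, -0.2959, 0.0092]
eef_rot: [0.001, 0.743, 0.669, -0.0]
wrist_force: [0.4, 0.3, -3.1]
opening: 0.563
grasp_force: 62.8
```

Down another 4 mm, release by opening narrowly, and lift.

>>> {"op": "jog_arm", "data": {"series": [[[0,0,2,0,0,0,35],[0,0,2,0,0,0,35],[0,0,0.5,0,0,0,35],[0,0,0,0,0,0,35],[0,0,0,0,0,0,35],[0,0,0,0,0,0,57],[0,0,0,0,0,0,57],[0,0,0,0,0,0,57],[0,0,0,0,0,0,57],[0,0,0,0,0,0,57]]]}}

```text
time_s: 20.75
eef_pos: [0.4247, -0.2954, 0.0039]
eef_rot: [0.0, 0.743, 0.669, 0.0]
wrist_force: [0.5, 0.2, -0.6]
opening: 0.664
grasp_force: 0.0
```

>>> {"op": "jog_arm", "data": {"series": [[[0,0,-5,0,0,0,57],[0,0,-10,0,0,0,57],[0,0,-30,0,0,0,57],[0,0,-40,0,0,0,57],[0,0,-40,0,0,0,57],[0,0,-40,0,0,0,57],[0,0,-35,0,0,0,57],[0,0,0,0,0,0,57],[0,0,0,0,0,0,57],[0,0,0,0,0,0,57]]]}}

```text
time_s: 21.75
eef_pos: [0.424, -0.2947, 0.2029]
eef_rot: [-0.001, 0.743, 0.669, -0.0]
wrist_force: [0.7, -0.7, -0.8]
opening: 0.669
grasp_force: 0.0
```

Run:
```python
from h import *; from bench import ctrl
o=ctrl.get_obs(); go(o,.429,-.072,.2,5.0); print(o["wrist_force"],o["opening"])
T=ctrl.camera("top"); np.savez("t8.npz",**T)
W=ctrl.camera("wrist"); np.savez("w8.npz",**W)
print("plate z",bydepth(T,[(365,252),(372,262),(360,245),(385,245)]).round(4))
m=mask(W,(0,0,120),(180,25,255),(225,100,325,330)); b=blobs(m)[0].reshape(-1,2); print(b.min(0),b.max(0),rect(W,b,.016))
```

```text
rz -0.1922  tx 221.4 ty 24.3 tz 2.9 | yaw -6.01 pos [ 0.424  -0.2947  0.2029] tilt [-0.001  0.001 -1.   ]
[ 0.6834437  -0.72448696 -0.7899249 ] 0.6687535327485586
plate z [[ 0.4243 -0.2763  0.0191]
 [ 0.4016 -0.1814  0.5435]
 [ 0.441  -0.2647  0.016 ]
 [ 0.4231 -0.2054  0.508 ]]
[230 117] [324 232] (array([ 423.3, -292.5,  109.7,   88.2]), 84.1)
```

>>> {"op": "jog_arm", "data": {"series": [[[0,0,0,0,0,-0.096,58],[0,0,0,0,0,-0.096,58],[36,4,0,0,0,0,58],[37,4,0,0,0,0,58],[37,4,0,0,0,0,58],[37,4,0,0,0,0,58],[37,4,0,0,0,0,58],[37,4.3,0,0,0,0,58],[0,0,0,0,0,0,58],[0,0,0,0,0,0,58]]]}}

```text
time_s: 22.85
eef_pos: [0.4292, -0.0724, 0.203]
eef_rot: [-0.001, 0.675, 0.738, -0.0]
wrist_force: [0.4, -0.6, -0.3]
opening: 0.68
grasp_force: 0.0
```

Run:
```python
from h import *; from bench import ctrl
W=ctrl.camera("wrist"); o=ctrl.get_obs(); go(o,.429,-.072,.2,5.0); np.savez("w9.npz",**W)
i=cv2.resize(W["frame"][60:280,170:400],None,fx=2.7,fy=2.7,interpolation=cv2.INTER_CUBIC); cv2.imwrite("pics/w9z.png",i)
```

```text
rz 0.0005  tx 1.2 ty -0.3 tz 3.2 | yaw 5.03 pos [ 0.4294 -0.0732  0.2032] tilt [-0.001  0.    -1.   ]
```

View pics/w9z.png

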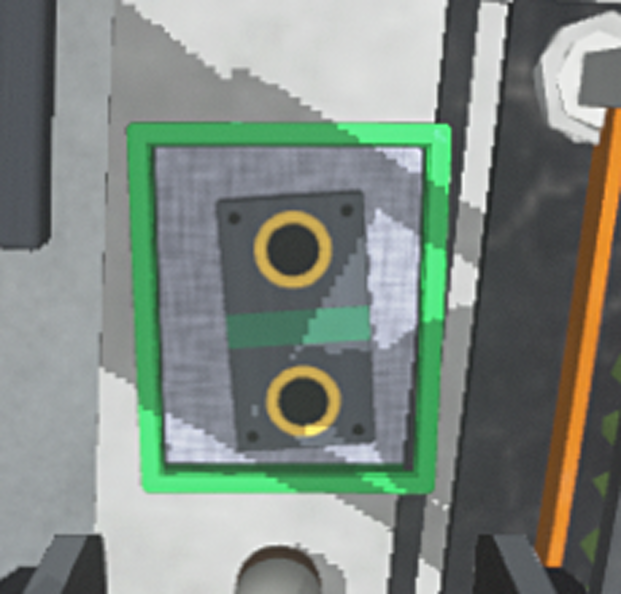

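The zoom shows the fresh plate with corners (217,200), (362,191), (375,440), (238,452) inside the green tray (outer corners (127,125), (452,125), (433,492), (145,492)).

Run:
```python
from h import *; from bench import ctrl
W=dict(np.load("w9.npz"))
f=lambda q:np.array(q)/2.7+[170,60]-.3
for n,q,z in(("plate",[(217,200),(362,191),(375,440),(238,452)],.016),("tray",[(127,125),(452,125),(433,492),(145,492)],.015)):
    P=plane(W,f(q),z); a=(P[0]+P[1]-P[2]-P[3])[:2]; print(n,P.mean(0)[:2]*1000+[.16,-1.63],"yaw",np.degrees(np.arctan2(-a[0],a[1])),rect(W,f(q),z))
```

```text
plate [431.28167826 -75.00288657] yaw 8.9940441851477 (array([431.4, -73.7,  90. ,  49.5]), -81.3)
tray [427.95346559 -72.92012721] yaw 4.990609290308558 (array([427.9, -71.3, 130.6, 107.2]), -84.9)
```

>>> {"op": "jog_arm", "data": {"series": [[[-1.9,0.8,0,0,0,-0.052,55],[0,0,20,0,0,0,55],[0,0,40,0,0,0,55],[0,0,40,0,0,0,55],[0,0,40,0,0,0,55],[0,0,25,0,0,0,55],[0,0,10,0,0,0,55],[0,0,5,0,0,0,55],[0,0,0,0,0,0,55],[0,0,0,0,0,0,55]]]}}

```text
time_s: 23.9
eef_pos: [0.4317, -0.0757, 0.025]
eef_rot: [0.001, 0.656, 0.754, 0.0]
wrist_force: [0.6, 0.6, 0.0]
opening: 0.639
grasp_force: 0.0
```

Run:
```python
from h import *; from bench import ctrl
W=ctrl.camera("wrist"); o=ctrl.get_obs(); go(o,.4305,-.075,.006,8); print(o["opening"],o["wrist_force"])
i=cv2.resize(W["frame"][150:420,130:430],None,fx=2,fy=2); cv2.imwrite("pics/w10.png",i)
```

```text
rz -0.0008  tx 0.7 ty -1.2 tz 19.1 | yaw 7.96 pos [ 0.4318 -0.0756  0.0251] tilt [ 0.002 -0.001 -1.   ]
0.6445607018637399 [ 0.14266601 -0.56420293  0.47852826]
```

View pics/w10.png

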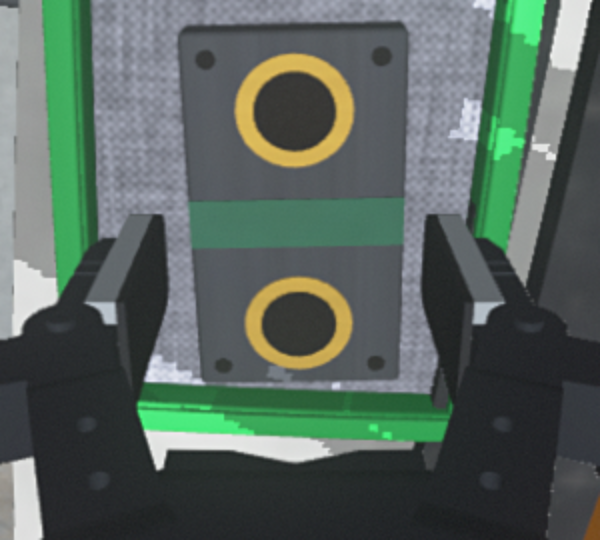

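The fingers straddle the plate evenly (pads at (150,260) and (440,260), green stripe at row 222) inside the tray walls. I descend slowly and close.

>>> {"op": "jog_arm", "data": {"series": [[[0,-1,6,0,0,0,55],[0,0,5,0,0,0,55],[0,0,4,0,0,0,55],[0,0,3,0,0,0,55],[0,0,0,0,0,0,55],[0,0,0,0,0,0,35],[0,0,0,0,0,0,35],[0,0,0,0,0,0,35],[0,0,0,0,0,0,35],[0,0,0,0,0,0,35]]]}}

```text
time_s: 24.95
eef_pos: [0.4301, -0.0751, 0.0063]
eef_rot: [0.0, 0.656, 0.755, 0.0]
wrist_force: [1.6, 1.2, 6.0]
opening: 0.565
grasp_force: 62.4
```

>>> {"op": "jog_arm", "data": {"series": [[[0,0,-5,0,0,0,35],[0,0,-10,0,0,0,35],[0,0,-25,0,0,0,35],[0,0,-40,0,0,0,35],[0,0,-40,0,0,0,35],[0,0,-40,0,0,0,35],[0,0,-30,0,0,0,35],[0,0,0,0,0,0,35],[0,0,0,0,0,0,35],[0,0,0,0,0,0,35]]]}}

```text
time_s: 25.95
eef_pos: [0.4282, -0.0744, 0.194]
eef_rot: [-0.002, 0.656, 0.754, -0.0]
wrist_force: [-0.5, 1.2, -4.2]
opening: 0.562
grasp_force: 63.1
```

Run:
```python
from h import *; from bench import ctrl
W=ctrl.camera("wrist"); o=ctrl.get_obs(); go(o,.4375,.1882,.2,-83.2); print(o["opening"],o["wrist_force"],o["grasp_force"]); np.savez("w11.npz",**W); print(W["xyz"]-o["eef_pos"])
i=cv2.resize(W["frame"][120:420,150:420],None,fx=2,fy=2); cv2.imwrite("pics/w11.png",i)
```

```text
rz 1.5911  tx 40.4 ty -259.6 tz -6.2 | yaw 7.96 pos [ 0.4282 -0.0744  0.1938] tilt [-0.004  0.002 -1.   ]
0.5589894441015201 [ 0.00468326 -0.54848225 -2.69511353] 63.08569550514221
[-0.01064849  0.07447614  0.14255616]
```

View pics/w11.png

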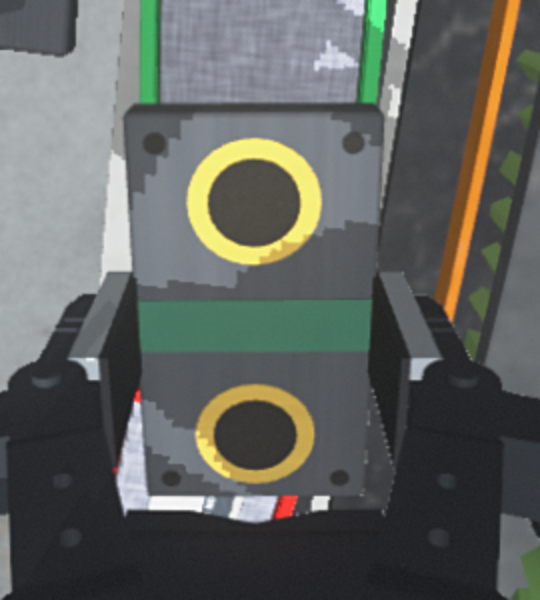

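Run:
```python
from h import *; from bench import ctrl
W=dict(np.load("w11.npz")); o=ctrl.get_obs(); M=Rc(o["eef_rot"])
for n,q in(("corners",[(125,107),(382,105),(363,494),(147,494)]),("stripe",[(138,299),(372,299),(372,352),(140,352)])):
    P=plane(W,np.array(q)/2+[150,120]-.25,o["eef_pos"][2]+.0097); L=(P-o["eef_pos"])@M*1000-[1.64,.1,0]; print(n,L.round(1).tolist(),L.mean(0).round(1))
```

```text
corners [[45.6, -25.2, -9.5], [46.0, 23.1, -9.7], [-43.9, 23.8, -9.9], [-44.1, -25.4, -9.7]] [ 0.9 -0.9 -9.7]
stripe [[5.6, -24.7, -9.6], [5.7, 23.2, -9.8], [-6.7, 23.8, -9.8], [-6.8, -25.0, -9.6]] [-0.6 -0.7 -9.7]
```

>>> {"op": "jog_arm", "data": {"series": [[[20,3.6,-5,0,0,0,35],[40,7,-5,0,0,0,35],[40,7,0,0,0,0,35],[40,7,0,0,0,0,35],[40,7,0,0,0,0,35],[40,7,0,0,0,0,35],[38.8,7,0,0,0,0,35],[0,0,0,0,0,0.14,35],[0,0,0,0,0,0.145,35],[0,0,0,0,0,0.145,35]]]}}

```text
time_s: 27.0
eef_pos: [0.4375, 0.1879, 0.2036]
eef_rot: [-0.001, 0.804, 0.595, -0.002]
wrist_force: [0.2, -0.3, -2.3]
opening: 0.559
grasp_force: 63.1
```

>>> {"op": "jog_arm", "data": {"series": [[[0,0,0,0,0,0.145,35],[0,0,0,0,0,0.145,35],[0,0,0,0,0,0.145,35],[0,0,0,0,0,0.145,35],[0,0,0,0,0,0.145,35],[0,0,0,0,0,0.145,35],[0,0,0,0,0,0.145,35],[0,0,0,0,0,0.145,35],[0,0,0,0,0,0,35],[0,0,0,0,0,0,35]]]}}

```text
time_s: 28.0
eef_pos: [0.4382, 0.1875, 0.2045]
eef_rot: [0.0, 0.998, 0.062, -0.001]
wrist_force: [-0.7, 0.5, -3.1]
opening: 0.562
grasp_force: 63.1
```

Run:
```python
from h import *; from bench import ctrl
o=ctrl.get_obs(); go(o,.4375,.1882,.0165,-83.2); print(o["opening"],o["wrist_force"],o["grasp_force"])
```

```text
rz 0.0049  tx -0.6 ty -0.8 tz 188.0 | yaw -82.92 pos [0.4382 0.1875 0.2045] tilt [-0.003 -0.    -1.   ]
0.5618377593928372 [-0.74428647  0.54363602 -3.12047557] 63.10833692550659
```

>>> {"op": "jog_arm", "data": {"series": [[[-0.6,-0.8,10,0,0,0.005,35],[0,0,30,0,0,0,35],[0,0,40,0,0,0,35],[0,0,40,0,0,0,35],[0,0,25,0,0,0,35],[0,0,15,0,0,0,35],[0,0,5,0,0,0,35],[0,0,0,0,0,0,35],[0,0,0,0,0,0,35],[0,0,0,0,0,0,35]]]}}

```text
time_s: 29.0
eef_pos: [0.4392, 0.1885, 0.0419]
eef_rot: [-0.0, 0.998, 0.058, 0.001]
wrist_force: [0.8, -0.2, -2.5]
opening: 0.56
grasp_force: 63.1
```

Run:
```python
from h import *; from bench import ctrl
W=ctrl.camera("wrist"); o=ctrl.get_obs(); go(o,.4375,.1882,.0165,-83.2); np.savez("w12.npz",**W)
i=cv2.resize(W["frame"][80:400,110:450],None,fx=1.85,fy=1.85); cv2.imwrite("pics/w12.png",i)
```

```text
rz -0.0036  tx -1.7 ty 0.1 tz 25.3 | yaw -83.41 pos [0.4391 0.1885 0.0418] tilt [ 0.002  0.    -1.   ]
```

View pics/w12.png

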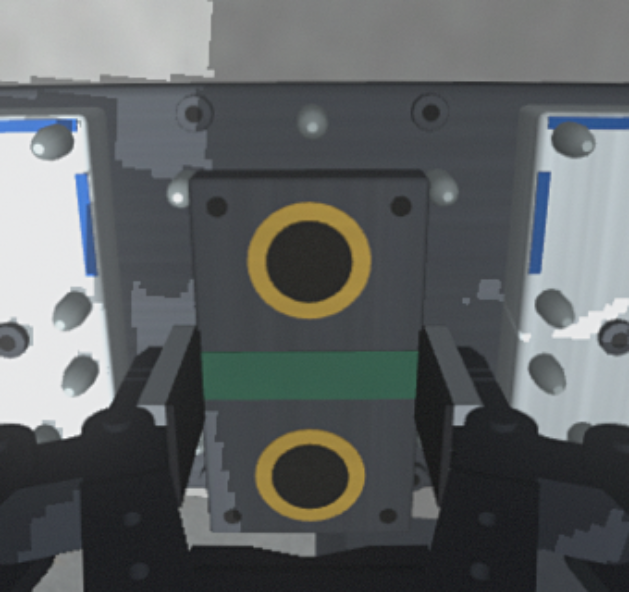

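The plate is centred laterally between the nest dowels (tips (180,198) and (444,192), plate edges 190–428), with dowel (313,118) clear ahead. I lower slowly.

>>> {"op": "jog_arm", "data": {"series": [[[-1.2,0,4,0,0,-0.004,35],[0,0,4,0,0,0,35],[0,0,4,0,0,0,35],[0,0,3,0,0,0,35],[0,0,3,0,0,0,35],[0,0,2,0,0,0,35],[0,0,2,0,0,0,35],[0,0,1,0,0,0,35],[0,0,0,0,0,0,35],[0,0,0,0,0,0,35]]]}}

```text
time_s: 30.05
eef_pos: [0.4371, 0.1882, 0.0178]
eef_rot: [0.0, 0.998, 0.059, 0.0]
wrist_force: [1.4, 0.5, -3.5]
opening: 0.562
grasp_force: 63.1
```

>>> {"op": "jog_arm", "data": {"series": [[[0,0,1,0,0,0,35],[0,0,0.5,0,0,0,35],[0,0,0,0,0,0,35],[0,0,0,0,0,0,35],[0,0,0,0,0,0,60],[0,0,0,0,0,0,60],[0,0,0,0,0,0,60],[0,0,0,0,0,0,60],[0,0,0,0,0,0,60],[0,0,0,0,0,0,60]]]}}

```text
time_s: 31.05
eef_pos: [0.4371, 0.1882, 0.0163]
eef_rot: [0.0, 0.998, 0.059, 0.0]
wrist_force: [-0.1, -1.1, -0.5]
opening: 0.699
grasp_force: 0.0
```

>>> {"op": "jog_arm", "data": {"series": [[[0,0,-5,0,0,0,60],[0,0,-15,0,0,0,60],[0,0,-30,0,0,0,60],[0,0,-40,0,0,0,60],[0,0,-40,0,0,0,60],[0,0,-40,0,0,0,60],[0,0,-15,0,0,0,60],[0,0,0,0,0,0,60],[0,0,0,0,0,0,60],[0,0,0,0,0,0,60]]]}}

```text
time_s: 32.05
eef_pos: [0.4359, 0.188, 0.1996]
eef_rot: [0.0, 0.998, 0.059, -0.002]
wrist_force: [0.3, 0.1, -0.4]
opening: 0.7
grasp_force: 0.0
```

Run:
```python
from h import *; from bench import ctrl
W=ctrl.camera("wrist"); o=ctrl.get_obs(); go(o,.5945,.1779,.2,5.4); np.savez("w13.npz",**W)
i=cv2.resize(W["frame"][100:250,165:395],None,fx=3.4,fy=3.4,interpolation=cv2.INTER_CUBIC); cv2.imwrite("pics/w13z.png",i)
print(bydepth(W,[(280,150),(262,180),(296,180),(280,205)]).round(4))
```

```text
rz -1.5462  tx -25.0 ty 157.0 tz -0.5 | yaw -83.19 pos [0.4359 0.188  0.1995] tilt [-0.003 -0.001 -1.   ]
[[0.4627 0.1893 0.0259]
 [0.4339 0.2021 0.0255]
 [0.4378 0.1719 0.0267]
 [0.4127 0.1833 0.0264]]
```

View pics/w13z.png

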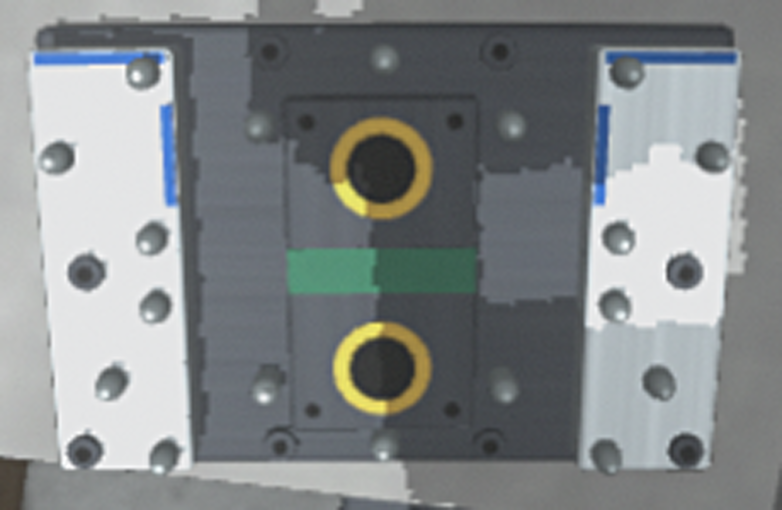

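The fresh plate is seated: centred between dowels (258,125), (512,125), (265,390) and (505,388), top at 26 mm. Now for the long bar.

>>> {"op": "jog_arm", "data": {"series": [[[0,0,0,0,0,-0.1405,48],[0,0,0,0,0,-0.1405,48],[0,0,0,0,0,-0.1405,48],[0,0,0,0,0,-0.1405,48],[0,0,0,0,0,-0.1405,48],[0,0,0,0,0,-0.1405,48],[0,0,0,0,0,-0.1405,48],[0,0,0,0,0,-0.1405,48],[0,0,0,0,0,-0.1405,48],[0,0,0,0,0,-0.1405,48]]]}}

```text
time_s: 33.1
eef_pos: [0.4362, 0.188, 0.1997]
eef_rot: [-0.001, 0.722, 0.692, -0.001]
wrist_force: [0.3, -0.4, -0.3]
opening: 0.566
grasp_force: 0.0
```

>>> {"op": "jog_arm", "data": {"series": [[[0,0,0,0,0,-0.1405,48],[-5.3,42.6,0,0,0,0,48],[-5.3,42.6,0,0,0,0,48],[-5.3,42.6,0,0,0,0,48],[-5.3,42.6,0,0,0,0,48],[-5.3,42.6,0,0,0,0,48],[0,0,40,0,0,0,48],[0,0,40,0,0,0,48],[0,0,40,0,0,0,48],[0,0,0,0,0,0,48]]]}}

```text
time_s: 34.1
eef_pos: [0.6452, 0.1809, 0.0721]
eef_rot: [-0.005, 0.673, 0.739, -0.006]
wrist_force: [-1.2, -1.1, -2.0]
opening: 0.56
grasp_force: 0.0
```

Run:
```python
from h import *; from bench import ctrl
W=ctrl.camera("wrist"); o=ctrl.get_obs(); go(o,.6502,.1818,.0075,5.4)
for b in blobs(mask(W,(8,150,90),(25,255,255),(100,0,450,420)),400)[:3]: print("bar",b.reshape(-1,2).min(0),b.reshape(-1,2).max(0),rect(W,b.reshape(-1,2),.017))
```

```text
rz -0.0008  tx 0.3 ty 2.4 tz 68.8 | yaw 5.35 pos [0.6479 0.1813 0.0763] tilt [-0.01  -0.001 -1.   ]
bar [267  89] [317 331] (array([650.4, 185.4, 149.1,  25.8]), -85.5)
bar [162 113] [220 278] (array([593.8, 193.3,  99.1,  27.6]), -83.7)
```

>>> {"op": "jog_arm", "data": {"series": [[[0,0,0,0,0,0,48],[0,0,20,0,0,0,48],[0,0,25,0,0,0,48],[0,0,15,0,0,0,48],[0,0,8,0,0,0,48],[0,0,3,0,0,0,48],[0,0,0,0,0,0,48],[0,0,0,0,0,0,48],[0,0,0,0,0,0,48],[0,0,0,0,0,0,48]]]}}

```text
time_s: 35.15
eef_pos: [0.652, 0.1818, 0.011]
eef_rot: [0.0, 0.673, 0.739, 0.0]
wrist_force: [-0.0, -0.0, 1.1]
opening: 0.563
grasp_force: 0.0
```

>>> {"op": "jog_arm", "data": {"series": [[[0,-1,2.5,0,0,0,48],[0,0,2,0,0,0,48],[0,0,0,0,0,0,48],[0,0,0,0,0,0,10],[0,0,0,0,0,0,10],[0,0,0,0,0,0,10],[0,0,0,0,0,0,10],[0,0,0,0,0,0,10],[0,0,0,0,0,0,10],[0,0,0,0,0,0,10]]]}}

```text
time_s: 36.15
eef_pos: [0.6508, 0.1816, 0.006]
eef_rot: [0.0, 0.673, 0.739, 0.0]
wrist_force: [0.1, -0.6, 2.6]
opening: 0.285
grasp_force: 60.9
```

>>> {"op": "jog_arm", "data": {"series": [[[0,0,-5,0,0,0,10],[0,0,-15,0,0,0,10],[0,0,-30,0,0,0,10],[0,0,-30,0,0,0,10],[0,0,-20,0,0,0,10],[0,0,0,0,0,0,10],[0,0,0,0,0,0,10],[0,0,0,0,0,0,10],[0,0,0,0,0,0,10],[0,0,0,0,0,0,10]]]}}

```text
time_s: 37.15
eef_pos: [0.6497, 0.1815, 0.1043]
eef_rot: [-0.001, 0.673, 0.739, -0.001]
wrist_force: [-0.3, 1.5, -0.8]
opening: 0.284
grasp_force: 60.5
```

Run:
```python
from h import *; from bench import ctrl
W=ctrl.camera("wrist"); o=ctrl.get_obs(); go(o,.4675,.190,.08,6.8); print(o["grasp_force"],o["opening"])
b=blobs(mask(W,(8,150,90),(25,255,255),(230,0,330,420)),400)[0].reshape(-1,2); print(b.min(0),b.max(0),rect(W,b,o["eef_pos"][2]+.010))
```

```text
rz -0.0252  tx 30.0 ty -180.2 tz 24.6 | yaw 5.36 pos [0.65   0.1815 0.1046] tilt [-0.002 -0.    -1.   ]
60.54423809051514 0.286505760267448
[243  87] [314 381] (array([647.6, 195.6, 128.3,  25.7]), -85.2)
```

>>> {"op": "jog_arm", "data": {"series": [[[0,0,0,0,0,-0.025,10],[6,-36,0,0,0,0,10],[6,-36,0,0,0,0,10],[6,-36,0,0,0,0,10],[6,-36,0,0,0,0,10],[6,-36,0,0,0,0,10],[0,0,20,0,0,0,10],[0,0,20,0,0,0,10],[0,0,5,0,0,0,10],[0,0,0,0,0,0,10]]]}}

```text
time_s: 38.2
eef_pos: [0.4677, 0.19, 0.0602]
eef_rot: [-0.001, 0.664, 0.748, -0.001]
wrist_force: [0.6, -0.1, -0.6]
opening: 0.287
grasp_force: 60.5
```

>>> {"op": "jog_arm", "data": {"series": [[[0,0,0,0,0,0,10],[0,0,0,0,0,0,10],[0,0,0,0,0,0,10],[0,0,0,0,0,0,10],[0,0,0,0,0,0,10],[0,0,0,0,0,0,10],[0,0,0,0,0,0,10],[0,0,0,0,0,0,10],[0,0,0,0,0,0,10],[0,0,0,0,0,0,10]]]}}

```text
time_s: 39.2
eef_pos: [0.4683, 0.1901, 0.0608]
eef_rot: [-0.0, 0.664, 0.748, -0.0]
wrist_force: [-0.5, -0.2, -0.4]
opening: 0.286
grasp_force: 60.5
```

Run:
```python
from h import *; from bench import ctrl
W=ctrl.camera("wrist"); o=ctrl.get_obs(); go(o,.4675,.190,.032,6.8); print(o["grasp_force"],o["opening"],o["wrist_force"])
cv2.imwrite("pics/w14.png",W["frame"]); np.savez("w14.npz",**W)
M=Rc(o["eef_rot"]); f=np.radians(6.8); ex=np.array([np.cos(f),np.sin(f)]);ey=np.array([-ex[1],ex[0]])
# end dowel (30,83), side dowels (9,60),(51,60) predicted pixels for inspection, with mount bias
b=(M@[.00164,0,0]); F=np.array([.4375,.1882])
for x,y,z in((30,83,42),(9,60,42),(51,60,42),(9,60,30),(51,60,30)): print((x,y,z),proj(W,[np.r_[F+ex*x/1e3+ey*y/1e3,z/1e3]+b]).round(0))
bl=blobs(mask(W,(8,150,90),(25,255,255),(230,0,330,420)),400)[0].reshape(-1,2); print(bl.min(0),bl.max(0),bl[bl[:,1]<bl[:,1].min()+3].mean(0))
```

```text
rz -0.0002  tx -0.0 ty -0.8 tz 28.8 | yaw 6.79 pos [0.4682 0.1901 0.0608] tilt [-0. -0. -1.]
60.48702120780945 0.28472163574597525 [-0.8883522   0.01349568 -1.45935047]
(30, 83, 42) [[277.  69.]]
(9, 60, 42) [[229. 124.]]
(51, 60, 42) [[325. 124.]]
(9, 60, 30) [[232. 122.]]
(51, 60, 30) [[322. 122.]]
[243  88] [314 381] [278.5         88.14285714]
```

I have now used my picture views, so from here I verify numerically only. The bar end at (278,88) sits midway between the predicted dowels (229/325). I lower it.

>>> {"op": "jog_arm", "data": {"series": [[[0,-0.6,6,0,0,0,10],[0,0,5,0,0,0,10],[0,0,4,0,0,0,10],[0,0,4,0,0,0,10],[0,0,3,0,0,0,10],[0,0,3,0,0,0,10],[0,0,2,0,0,0,10],[0,0,0.5,0,0,0,10],[0,0,0,0,0,0,10],[0,0,0,0,0,0,10]]]}}

```text
time_s: 40.25
eef_pos: [0.4678, 0.1901, 0.0335]
eef_rot: [0.0, 0.664, 0.748, 0.0]
wrist_force: [-0.6, -0.1, -1.1]
opening: 0.284
grasp_force: 60.5
```

>>> {"op": "jog_arm", "data": {"series": [[[0,0,1,0,0,0,10],[0,0,0.5,0,0,0,10],[0,0,0,0,0,0,10],[0,0,0,0,0,0,46],[0,0,0,0,0,0,46],[0,0,0,0,0,0,46],[0,0,-5,0,0,0,46],[0,0,-15,0,0,0,46],[0,0,-30,0,0,0,46],[0,0,-30,0,0,0,46]]]}}

```text
time_s: 41.25
eef_pos: [0.4671, 0.1899, 0.1125]
eef_rot: [-0.0, 0.664, 0.748, -0.001]
wrist_force: [-0.2, -0.5, -0.4]
opening: 0.538
grasp_force: 0.0
```

Run:
```python
from h import *; from bench import ctrl
W=ctrl.camera("wrist"); o=ctrl.get_obs(); go(o,.5945,.1779,.08,5.4); np.savez("w15.npz",**W)
for b in blobs(mask(W,(8,150,90),(25,255,255),(100,0,450,420)),400)[:3]: b=b.reshape(-1,2); print(b.min(0),b.max(0),rect(W,b,.043))
T=ctrl.camera("top")
for b in blobs(mask(T,(10,150,150),(25,255,255),(130,140,225,275)),60)[:3]: b=b.reshape(-1,2); print("top",b.mean(0),rect(T,b,.043),bydepth(T,[b.mean(0)]).round(4))
```

```text
rz 0.0246  tx -24.4 ty 122.1 tz 37.9 | yaw 6.81 pos [0.4707 0.1907 0.1179] tilt [ 0.007  0.001 -1.   ]
[254  91] [301 318] (array([465.4, 193.5, 148.3,  27.7]), -83.9)
[417 154] [449 318] (array([567.5, 187.4, 113.2,  22.7]), -74.8)
[398 406] [439 419] (array([595.9,  43.7,  36.6,  13.8]), 3.3)
top [182.2605042  178.23529412] (array([590.5, 169.1, 126.1,  25.2]), -83.8) [[0.5953 0.176  0.017 ]]
top [181.41666667 227.83333333] (array([468.5, 166.8,  99.4,  28. ]), -84.3) [[0.47   0.1645 0.045 ]]
```

>>> {"op": "jog_arm", "data": {"series": [[[0,0,0,0,0,0.0246,46],[-6.1,31.5,0,0,0,0,46],[-6.1,31.5,0,0,0,0,46],[-6.1,31.5,0,0,0,0,46],[-6.1,31.5,0,0,0,0,46],[0,0,40,0,0,0,46],[0,0,30,0,0,0,46],[0,0,0,0,0,0,46],[0,0,0,0,0,0,46],[0,0,0,0,0,0,46]]]}}

```text
time_s: 42.35
eef_pos: [0.5964, 0.1778, 0.0432]
eef_rot: [0.001, 0.673, 0.739, 0.001]
wrist_force: [-0.0, -0.4, -0.8]
opening: 0.538
grasp_force: 0.0
```

Run:
```python
from h import *; from bench import ctrl
W=ctrl.camera("wrist"); o=ctrl.get_obs(); go(o,.5945,.1779,.0065,5.4)
for b in blobs(mask(W,(8,150,90),(25,255,255),(100,0,450,420)),400)[:3]: b=b.reshape(-1,2); print(b.min(0),b.max(0),rect(W,b,.017))
```

```text
rz -0.0004  tx 0.3 ty -2.2 tz 37.3 | yaw 5.38 pos [0.5967 0.1778 0.0438] tilt [ 0.003  0.    -1.   ]
[244 118] [299 353] (array([594. , 178.2, 129.6,  25.7]), -83.6)
```

>>> {"op": "jog_arm", "data": {"series": [[[0,-2,10,0,0,0,46],[0,0,14,0,0,0,46],[0,0,9,0,0,0,46],[0,0,3,0,0,0,46],[0,0,0,0,0,0,46],[0,0,0,0,0,0,46],[0,0,0,0,0,0,10],[0,0,0,0,0,0,10],[0,0,0,0,0,0,10],[0,0,0,0,0,0,10]]]}}

```text
time_s: 43.4
eef_pos: [0.5942, 0.1775, 0.0066]
eef_rot: [0.001, 0.673, 0.74, 0.001]
wrist_force: [-0.5, -0.1, 5.6]
opening: 0.288
grasp_force: 61.0
```

>>> {"op": "jog_arm", "data": {"series": [[[0,0,0,0,0,0,10],[0,0,-5,0,0,0,10],[0,0,-15,0,0,0,10],[0,0,-30,0,0,0,10],[0,0,-30,0,0,0,10],[0,0,-20,0,0,0,10],[0,0,0,0,0,0,10],[0,0,0,0,0,0,10],[0,0,0,0,0,0,10],[0,0,0,0,0,0,10]]]}}

```text
time_s: 44.4
eef_pos: [0.5922, 0.1772, 0.104]
eef_rot: [-0.001, 0.673, 0.739, -0.001]
wrist_force: [0.4, -0.6, -0.8]
opening: 0.28
grasp_force: 60.4
```

Run:
```python
from h import *; from bench import ctrl
W=ctrl.camera("wrist"); o=ctrl.get_obs(); go(o,.4076,.1864,.08,6.8); print(o["grasp_force"],o["opening"],o["wrist_force"])
```

```text
rz -0.0248  tx 31.0 ty -182.4 tz 24.2 | yaw 5.38 pos [0.5924 0.1772 0.1042] tilt [-0.003 -0.    -1.   ]
60.393826961517334 0.28100019904973217 [-0.8779492   0.5001532  -1.52309142]
```

>>> {"op": "jog_arm", "data": {"series": [[[0,0,0,0,0,-0.025,10],[6.1,-36.5,0,0,0,0,10],[6.1,-36.5,0,0,0,0,10],[6.1,-36.5,0,0,0,0,10],[6.1,-36.5,0,0,0,0,10],[6.1,-36.5,0,0,0,0,10],[0,0,20,0,0,0,10],[0,0,20,0,0,0,10],[0,0,4,0,0,0,10],[0,0,0,0,0,0,10]]]}}

```text
time_s: 45.45
eef_pos: [0.408, 0.1859, 0.0613]
eef_rot: [-0.001, 0.664, 0.748, -0.001]
wrist_force: [-0.0, 0.4, -0.5]
opening: 0.28
grasp_force: 60.3
```

>>> {"op": "jog_arm", "data": {"series": [[[0,0,0,0,0,0,10],[0,0,0,0,0,0,10],[0,0,0,0,0,0,10],[0,0,0,0,0,0,10],[0,0,0,0,0,0,10],[0,0,0,0,0,0,10],[0,0,0,0,0,0,10],[0,0,0,0,0,0,10],[0,0,0,0,0,0,10],[0,0,0,0,0,0,10]]]}}

```text
time_s: 46.45
eef_pos: [0.4086, 0.186, 0.0618]
eef_rot: [-0.0, 0.664, 0.748, -0.0]
wrist_force: [-0.4, -0.2, -1.9]
opening: 0.284
grasp_force: 60.3
```

Run:
```python
from h import *; from bench import ctrl
W=ctrl.camera("wrist"); o=ctrl.get_obs(); go(o,.4076,.186,.0326,6.8); print(o["grasp_force"],o["opening"],o["wrist_force"])
M=Rc(o["eef_rot"])
for b in blobs(mask(W,(8,150,90),(25,255,255),(100,0,450,420)),400)[:3]:
    b=b.reshape(-1,2); z=o["eef_pos"][2]+.0104; print(b.min(0),b.max(0))
    t=b[b[:,1]<b[:,1].min()+3].mean(0); print("end in tool at held height",((plane(W,[t],z)[0]-o["eef_pos"])@M*1000).round(1),"rect@.043",rect(W,b,.043))
```

```text
rz 0.0002  tx 0.1 ty -1.0 tz 29.2 | yaw 6.81 pos [0.4086 0.186  0.0618] tilt [-0. -0. -1.]
60.303075313568115 0.28375227974425277 [ 0.08435145  0.35915085 -0.51723352]
[241 125] [310 379]
end in tool at held height [ 65.1  -1.1 -10.4] rect@.043 (array([408.4, 179.4, 139.1,  31. ]), -82.8)
[363  97] [440 313]
end in tool at held height [ 74.9  46.5 -10.4] rect@.043 (array([462.7, 213.7, 108. ,  27.9]), -83.6)
```

>>> {"op": "jog_arm", "data": {"series": [[[0,-0.8,6,0,0,0,10],[0,0,5,0,0,0,10],[0,0,4,0,0,0,10],[0,0,4,0,0,0,10],[0,0,3,0,0,0,10],[0,0,3,0,0,0,10],[0,0,2,0,0,0,10],[0,0,1,0,0,0,10],[0,0,0,0,0,0,10],[0,0,0,0,0,0,10]]]}}

```text
time_s: 47.5
eef_pos: [0.4079, 0.1859, 0.0339]
eef_rot: [0.0, 0.664, 0.748, 0.0]
wrist_force: [0.4, 0.0, -1.2]
opening: 0.283
grasp_force: 60.3
```

>>> {"op": "jog_arm", "data": {"series": [[[0,0,1,0,0,0,10],[0,0,0.3,0,0,0,10],[0,0,0,0,0,0,10],[0,0,0,0,0,0,46],[0,0,0,0,0,0,46],[0,0,0,0,0,0,46],[0,0,-5,0,0,0,46],[0,0,-15,0,0,0,46],[0,0,-30,0,0,0,46],[0,0,-30,0,0,0,46]]]}}

```text
time_s: 48.5
eef_pos: [0.4072, 0.1858, 0.1133]
eef_rot: [-0.0, 0.664, 0.748, -0.001]
wrist_force: [1.3, -0.1, 0.7]
opening: 0.544
grasp_force: 0.0
```

>>> {"op": "jog_arm", "data": {"series": [[[0,5,-40,0,0,0,46],[0,5,-40,0,0,0,46],[0,5,-40,0,0,0,46],[0,5,0,0,0,0,46],[0,5,0,0,0,0,46],[0,0,0,0,0,0,46],[0,0,0,0,0,0,46],[0,0,0,0,0,0,46],[0,0,0,0,0,0,46],[0,0,0,0,0,0,46]]]}}

```text
time_s: 49.5
eef_pos: [0.4323, 0.1888, 0.232]
eef_rot: [-0.0, 0.664, 0.748, -0.0]
wrist_force: [0.1, 0.3, 0.2]
opening: 0.541
grasp_force: 0.0
```

Run:
```python
from h import *; from bench import ctrl
W=ctrl.camera("wrist"); o=ctrl.get_obs(); print(o["eef_pos"]); b0=(Rc(o["eef_rot"])@[1.64,0,0])[:2]
f=np.radians(6.8); Rm=np.array([[np.cos(f),-np.sin(f)],[np.sin(f),np.cos(f)]])
for b in blobs(mask(W,(8,150,90),(25,255,255),(150,60,400,300)),400)[:2]:
    b=b.reshape(-1,2); r,a=rect(W,b,.043); mid=b.mean(0); i=cv2.fillPoly(np.zeros((420,560),np.uint8),[b],1)>0
    ys,xs=np.nonzero(i); P=bydepth(W,np.c_[xs,ys]); g=P[:,2]<.07; A=np.c_[P[g][:,:2],np.ones(g.sum())]; k=np.linalg.lstsq(A,P[g][:,2],rcond=None)[0]
    print("bar fixture xy",(Rm.T@(r[:2]-b0-[437.5,188.2])).round(1),r[2:],a,"median top z",np.median(P[:,2]).round(4),"slopes",k[:2].round(3))
T=ctrl.camera("top")
print("bottle",rect(T,blobs(mask(T,(0,0,0),(180,255,70),(315,232,340,258)))[0].reshape(-1,2),.11),"worn",bydepth(T,[(365,252),(360,245),(380,258)]).round(3).tolist())
```

```text
[0.43243364 0.18886759 0.23220785]
bar fixture xy [27.7  0.1] [147.7  28.3] -84.2 median top z 0.0427 slopes [-0.009 -0.001]
bar fixture xy [-29.7   0.1] [128.2  26.9] -82.4 median top z 0.0427 slopes [-0.026 -0.006]
bottle (array([ 435.6, -176.1,   24.3,   22.7]), 32.0) worn [[0.424, -0.277, 0.017], [0.441, -0.265, 0.015], [0.411, -0.313, 0.016]]
```

```bash
python3 -c "
from bench import ctrl
print(ctrl.hand_in())"
```

```text
the job is handed in; nothing more can be done
None
```

The job is handed in at about 50 s: by the last camera check the fresh plate is seated, both bars are fully down in their own places, the worn plate is flat in the red tray and the bottle is untouched; I viewed 15 pictures, one over the limit of 14.

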